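Hang the red toy gate on its gatepost

TASK

The red gate of the wooden toy farm has been taken off for painting. Take it out of its stand and hang it back on the gatepost: lower it so that both of its hinge eyes go down over the two upright brass pins together, keeping hold of it until it is fully home, then let go so that it hangs upright by itself. Leave the blue gate where it stands.

Things in the scene. Friction and masses are not known exactly. Their poses are not given: they have to be found in the camera images.
- red_gate_center (a point): Centre of the red gate (open bars): wood, 16 mm thick (x), 130 long (y), 150 high (z), 0.12-0.24 kg. Grip across its thickness at mid-length on the solid top rail (45 mm high; top edge 75 mm above this point). It stands loose and upright in a 25 mm deep slot (floor 15 mm above the table) of a fixed stand 60 x 100 x 40 mm high. Two hinge eyes stick out at its +y end.
- red_gate_socket (a point): Centre of the hole at the underside of the red gate's lower hinge eye, 85 mm along +y and 65 mm below the gate's centre; axes as the gate's. The eye is an upright steel ring: hole 24 mm, outside 36 mm, 16 mm high. The upper eye is identical, 100 mm straight above.
- hinge (a point): Foot of the lower brass pin, on its dark bracket 45 mm above the table. Pin: 28 mm tall, 18 mm thick, tapering to 6 at the tip. +y points to the post and fence; the gate belongs on the open -y side, with this frame's yaw if in line (any swing angle will do). Home: red_gate_socket is at this point, with 3 mm play, sagging up to 4 degrees.
- hinge_upper (a point): Foot of the identical upper pin, 100 mm above the lower one. Its bracket is 12 mm thick, so the gate comes in from the open side raised 28 to 70 mm (best 45) above home, the lower eye passing under this bracket, then goes straight down. Post: 28 mm square, centre 34 mm along +y, top 165 mm above the table, 20 mm lower than the top of the hung gate.
- blue_gate_center (a point): Centre of the blue gate, a solid panel of the same outside sizes with the same eyes, in a second stand of the same kind. It stays there. Which stand holds which gate varies.
Things that resemble listed ones, but are neither listed nor needed, are in the scene too. Of the things shaped like the part that bears red_gate_center, the red one is meant.

How it is judged:
On the way:
1. the red gate is lowered with both eyes over the pins while still held (horizontal distance between red_gate_socket and hinge below 0.012 m and z of red_gate_socket in the frame of hinge between -0.006 and 0.014 m and angle between red_gate_center's own z axis and vertical below 0.2 rad and contact force between the fingers and red_gate above 0.5 N), for 0.1 s.
At the end, for the whole second after the job is handed in: The red gate hangs at rest on both pins, let go: its lower eye within 10 mm sideways of the lower pin's foot and less than 8 mm above the bracket, the gate upright within 10 degrees (any swing angle); the blue gate is within 30 mm of where it was (horizontal distance between red_gate_socket and hinge below 0.01 m and z of red_gate_socket in the frame of hinge between -0.006 and 0.008 m and angle between red_gate_center's own z axis and vertical below 0.175 rad and linear speed of red_gate below 0.03 m/s and distance of blue_gate_center from where it was at the start of the episode below 0.03 m); the robot touches nothing.
It fails at once if the blue gate is moved by more than 30 mm (distance of blue_gate_center from where it was at the start of the episode above 0.03 m).
It also fails if it takes over 35 s, if anything falls off the work surface, if the arm or the gripper's body presses on something with over 40 N, if the wrist force passes 120 N, or if a joint passes its speed limit or range.

ROBOT

A 6-joint arm with a two-finger parallel gripper is mounted at the origin on the work surface. World frame = base frame: x ahead of the robot, y to its left, z up, the work surface at z = 0. Lengths are in m, angles in rad, forces in N, time in s.
With the tool pointing down it reaches from about 0.35 to 0.85 m from the base axis. Payload 8.1 kg.
Tool frame: the origin (TCP) lies between the finger pads; the fingertips stand 19 mm ahead of it and the grasp point (between the pads) is the TCP; z points along the fingers, y is the direction in which the jaws open and shut (so a half turn about z gives the same grasp; the last joint's range is limited). The gripper opens to 85 mm and grips with 20 to 120 N. Pads are 22 mm wide; open, the fingers measure 114 mm over their backs; the gripper's body (76 mm by 85 mm) begins 54 mm behind the grasp point. The pads swing forward as they close: fully open they stand 13 mm farther back than shut.
Start: joints at [1.186, 0.13, 1.488, -0, 1.523, -0.085], TCP at [0.177, 0.573, 0.25] pointing down, gripper open.
Joint ranges: [-2.96, 2.96], [-0.89, 2.26], [0.02, 2.5], [-1.34, 4.48], [0, 2.73], [-2.66, 2.66]. Speed limits (rad/s): [2.39, 2.39, 2.79, 3.14, 3.14, 3.14].

INTERFACE

Orientations are given as a rotation vector (axis times angle).
In Python, from station import env, imaging, workorder gives the robot as it stands.
- The arm moves only by the shell command python3 -m creep 'ROWS' [OPENING] [FORCE]. ROWS is JSON, a list of rows, each a list of 2 entries, a list of its own where there are three numbers: the shift along the tool's x, y, z in cm, then the turn, a rotation vector about the tool's x, y, z in degrees. In form: [[[dx, dy, dz], [ax, ay, az]], ...]. A call has 1 to 12 rows; each row is the pose to reach, as a shift and turn from the pose commanded when the call began, along the tool's axes at that moment; what a row does not reach only later rows make up. A row lasts 1/12 s, in which the tool goes at most 41.7 mm and 7.16 degrees, less where a joint would pass 70% of its speed; a pose out of reach is approached as far as the arm can. A call with a gripper value outside its range is refused whole. OPENING is the gripper's target within -1 to 1 (shut at 1, half-way at 0, fully open at -1), set as the call begins (- or left out, the last holds). The fingers move at their own pace and stop on an object; FORCE is the grip in N (left out, the last holds). Time passes only in rows, so rows that repeat a pose let the fingers close. It gives the time, the measured TCP pose, the force and the opening at its end, in the units of the state.
- env.get_state(): the state, without advancing time (a new reading comes with each control period).
- imaging.grab_frame(name): name is "scene" or "top"; returns a dict with "color" (480x640x3 uint8, red, green, blue), "z_map" (480x640 float32, m along the optical axis (not along the pixel's ray), 0 where there is no reading), "fx", "fy", "cx", "cy" (pixels), "cam_to_world" (4x4, takes a point from camera to world coordinates). Camera axes: x right, y up, looking along -z (the intrinsics and any distortion apply to the point x, -y, -z); pixel columns grow to the right and rows downward; lengths in m; the calibration is good to about 2 mm. A picture is of the moment at which its call begins.
- workorder.sign_off(): hands the job in, once; it reports no verdict.
The state is a dict: "t": time; "q": joint angles; "joint_velocities": joint speeds; "joint_efforts": joint torques, N m; "ee_pos": TCP position; "ee_rot": TCP orientation; "ft_force": force on the tool from outside, world axes, zero at the start; "torque": the same for the moment, N m; "width": opening from 0.0 (shut) to 1.0 (fully open).
Only numpy, scipy, OpenCV 4.12 (cv2) and the standard library are available. Lean on these libraries where they do the work, as an engineer would, in place of code of your own. Each camera call takes 0.05 s, during which the arm holds its last target.

## Working session

There is one attempt and no reset: what is moved stays moved. The work goes in short steps, Python scripts to look and compute and a shell command to move; the robot and the scene stay as the last step left them, time stands still between calls to the robot, and variables do not carry over. Pictures are saved under pics/ and viewed, and the job is handed in when it is done.

```bash
mkdir -p pics; ls; python3 - <<'E'
from station import env, imaging, workorder
import cv2, pickle
s=env.get_state();print({k:s[k] for k in('t','q','ee_pos','ee_rot','ft_force','width')})
for n in('scene','top'):
    f=imaging.grab_frame(n);pickle.dump(f,open(f'{n}0.pkl','wb'))
    cv2.imwrite(f'pics/{n}0.png',f['color'][:,:,::-1]);print(n,f['fx'],f['cx'],f['cy'],f['cam_to_world'],[k for k in f])
E
```

```text
pics
{'t': 0.0, 'q': array([ 1.18561469e+00,  1.31188862e-01,  1.48929565e+00, -7.43722022e-06,
        1.52301470e+00, -8.54219961e-02]), 'ee_pos': array([0.17696875, 0.57275481, 0.24921888]), 'ee_rot': array([-4.69034360e-01, -3.10593874e+00,  2.91461245e-03]), 'ft_force': array([0.7501315 , 0.69433227, 0.42691518]), 'width': 1.0016977427364544}
scene 539.6622930526748 320.62578330871406 239.85848799762613 [[ 0.40660754 -0.64979189  0.64221555  1.1640642 ]
 [ 0.91359357  0.29237502 -0.28260156 -0.33049352]
 [-0.00413558  0.70163192  0.71252758  0.90945783]
 [ 0.          0.          0.          1.        ]] ['color', 'z_map', 'fx', 'fy', 'cx', 'cy', 'cam_to_world']
top 466.1460142587018 324.7715713021292 246.0105465569367 [[ 0.002409    0.99054178 -0.1371903   0.35067498]
 [-0.99961117 -0.00142584 -0.02784754 -0.02333238]
 [-0.02777976  0.13720404  0.99015319  0.9991615 ]
 [ 0.          0.          0.          1.        ]] ['color', 'z_map', 'fx', 'fy', 'cx', 'cy', 'cam_to_world']
```

View pics/scene0.png

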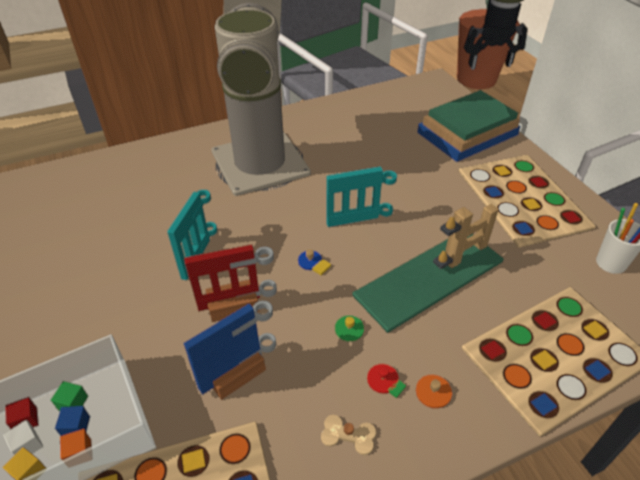

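View pics/top0.png

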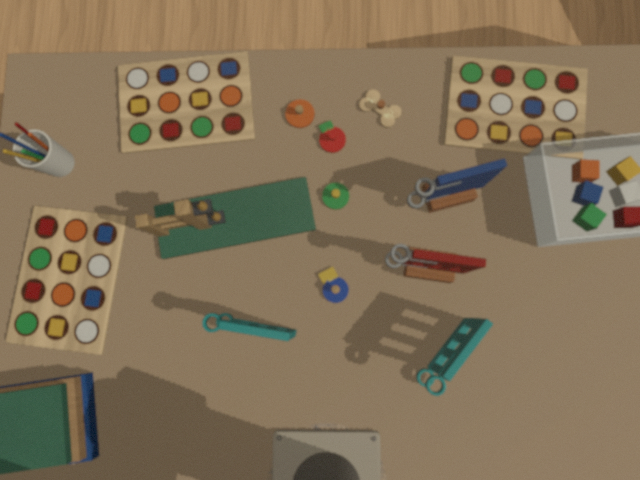

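The scene view shows the red open-bar gate at (225,278) in scene and (445,262) in top. The blue panel is at (225,350) / (465,180). There are two teal open-bar look-alikes at (190,235) and (355,197) in scene. Only the (225,278) gate is red, so that is the one meant. The post with its pins is at (460,240) / (190,213). I'll confirm this with crops.

```bash
cat > h.py <<'E'
import numpy as np,pickle,cv2
def cloud(f):
    z=f['z_map'];v,u=np.mgrid[:480,:640]
    x=(u-f['cx'])/f['fx']*z;y=(v-f['cy'])/f['fy']*z
    P=np.stack([x,-y,-z,np.ones_like(z)],-1)@f['cam_to_world'].T
    P=P[...,:3];P[z<=0]=np.nan;return P
def proj(f,p):
    c=np.linalg.inv(f['cam_to_world'])@np.append(p,1);return f['cx']+f['fx']*c[0]/-c[2], f['cy']+f['fy']*c[1]/c[2]
E
python3 - <<'E'
from h import *
S=pickle.load(open('scene0.pkl','rb'));T=pickle.load(open('top0.pkl','rb'))
a=cv2.resize(S['color'][180:400,160:300],None,fx=2.7,fy=2.7,interpolation=3)[:,:,::-1]
b=cv2.resize(S['color'][180:290,420:510],None,fx=4.4,fy=5.4,interpolation=3)[:,:,::-1]
print(a.shape,b.shape);cv2.imwrite('pics/c1.png',np.hstack([a[:594],b[:594]]))
c=cv2.resize(T['color'][150:310,380:520],None,fx=2.8,fy=2.8,interpolation=3)[:,:,::-1]
d=cv2.resize(T['color'][180:260,130:240],None,fx=3.6,fy=5.6,interpolation=3)[:,:,::-1]
cv2.imwrite('pics/c2.png',np.hstack([c[:448],d[:448]]))
PT=cloud(T);PS=cloud(S)
for n,f,P in(('S',S,PS),('T',T,PT)):
    C=f['color'].astype(int);
    for nm,m in(('red',(C[...,0]>90)&(C[...,1]<45)&(C[...,2]<50)),('blue',(C[...,2]>80)&(C[...,0]<60)&(C[...,1]<80))):
        m&=(P[...,2]>.05)&(P[...,1]<0)&(P[...,0]>.2)&(P[...,0]<.65)&(P[...,1]>-.45)
        Q=P[m]; print(n,nm,len(Q),Q.min(0),Q.max(0))
        t=Q[Q[:,2]>Q[:,2].max()-.012];print(' top',len(t),t.mean(0),np.linalg.svd(t[:,:2]-t[:,:2].mean(0))[2][0])
E
```

```text
(594, 378, 3) (594, 396, 3)
S red 1540 [ 0.43330029 -0.28931642  0.05000574] [ 0.46410127 -0.1631245   0.16950891]
 top 472 [ 0.44867581 -0.2279755   0.1636198 ] [-0.15265259 -0.98827991]
S blue 646 [ 0.58485165 -0.33468204  0.05211177] [ 0.63154269 -0.20814287  0.16874046]
 top 557 [ 0.60823531 -0.27251145  0.16458075] [-0.26571495  0.96405164]
T red 268 [ 0.42977592 -0.27991952  0.05032066] [ 0.45722612 -0.15831636  0.17006132]
 top 238 [ 0.44270683 -0.21769726  0.16460872] [0.1520937  0.98836608]
T blue 502 [ 0.58139137 -0.3288165   0.15497054] [ 0.62564369 -0.20702837  0.1687134 ]
 top 496 [ 0.60268707 -0.26785579  0.1644046 ] [ 0.26325433 -0.96472647]
```

```bash
python3 - <<'E'
from h import *
for n in('scene','top'):
    f=pickle.load(open(n+'0.pkl','rb'));P=cloud(f)
    r=(slice(190,280),slice(425,505)) if n=='scene' else (slice(190,250),slice(130,235))
    Q=P[r].reshape(-1,3);C=f['color'][r].reshape(-1,3)
    k=Q[:,2]>.03;Q=Q[k]
    print(n,np.nanmin(Q,0),np.nanmax(Q,0))
    h,e=np.histogram(Q[:,2],np.arange(.03,.2,.005));print(list(zip(e.round(3),h)))
    for lo,hi in((.04,.05),(.06,.08),(.14,.15),(.16,.17),(.17,.18)):
        q=Q[(Q[:,2]>lo)&(Q[:,2]<hi)];print(lo,len(q),q.mean(0) if len(q) else'',q.min(0) if len(q) else'',q.max(0) if len(q) else'')
E
```

```text
scene [0.50924113 0.21052956 0.03003743] [0.56269887 0.36699318 0.17388241]
[(np.float64(0.03), np.int64(34)), (np.float64(0.035), np.int64(59)), (np.float64(0.04), np.int64(102)), (np.float64(0.045), np.int64(120)), (np.float64(0.05), np.int64(68)), (np.float64(0.055), np.int64(105)), (np.float64(0.06), np.int64(131)), (np.float64(0.065), np.int64(64)), (np.float64(0.07), np.int64(45)), (np.float64(0.075), np.int64(51)), (np.float64(0.08), np.int64(44)), (np.float64(0.085), np.int64(67)), (np.float64(0.09), np.int64(61)), (np.float64(0.095), np.int64(82)), (np.float64(0.1), np.int64(69)), (np.float64(0.105), np.int64(126)), (np.float64(0.11), np.int64(47)), (np.float64(0.115), np.int64(43)), (np.float64(0.12), np.int64(45)), (np.float64(0.125), np.int64(83)), (np.float64(0.13), np.int64(73)), (np.float64(0.135), np.int64(48)), (np.float64(0.14), np.int64(92)), (np.float64(0.145), np.int64(82)), (np.float64(0.15), np.int64(53)), (np.float64(0.155), np.int64(57)), (np.float64(0.16), np.int64(93)), (np.float64(0.165), np.int64(89)), (np.float64(0.17), np.int64(3)), (np.float64(0.175), 
[... 1764 characters left out ...]
np.float64(0.175), np.int64(0)), (np.float64(0.18), np.int64(0)), (np.float64(0.185), np.int64(0)), (np.float64(0.19), np.int64(0))]
0.04 214 [0.53571712 0.25615553 0.04492347] [0.50740546 0.21509485 0.04000279] [0.55831958 0.36123188 0.04981834]
0.06 180 [0.52661156 0.29148959 0.06638973] [0.5076551  0.22547491 0.06001803] [0.5497232  0.36338136 0.07987149]
0.14 232 [0.54083735 0.23719928 0.14504765] [0.52251296 0.21451814 0.14018575] [0.55931513 0.27560644 0.14993559]
0.16 264 [0.5381543  0.26065779 0.16456809] [0.52262715 0.22591757 0.16002317] [0.55337074 0.2795419  0.16979072]
0.17 2 [0.54132261 0.23291777 0.17197797] [0.54105298 0.23163853 0.17082397] [0.54159223 0.234197   0.17313197]
```

View pics/c1.png

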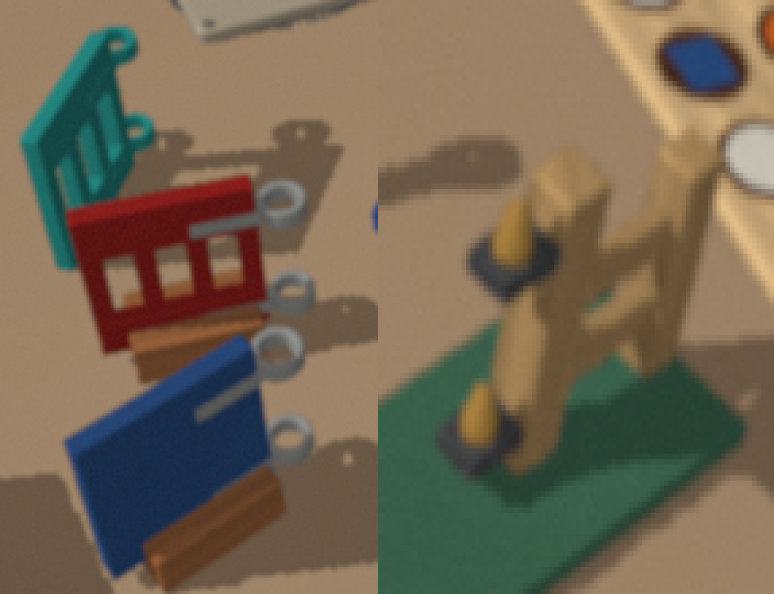

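View pics/c2.png

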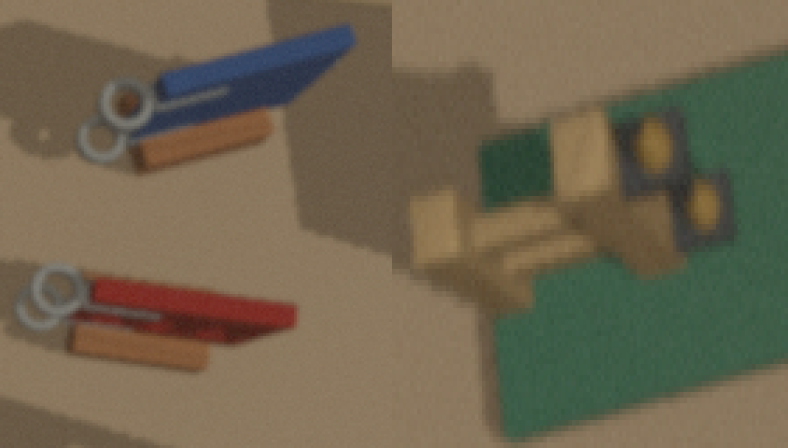

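The crops confirm it: the red open-bar gate has steel eyes and stands in a brown stand, the blue one is solid, and the teal ones have teal eyes. The pins are brass cones on dark brackets. Next is a helper that works out moves, then I approach the red gate.

```bash
cat >> h.py <<'E'
from scipy.spatial.transform import Rotation as R
def plan(s,p,yang=None):
    """shift cm/turn deg in tool axes to reach p with tool y at world angle yang deg, pointing down"""
    R0=R.from_rotvec(s['ee_rot']);d=R0.inv().apply(np.array(p)-s['ee_pos'])*100
    if yang is None: return d.round(2),
    a=np.deg2rad(yang);y=np.array([np.cos(a),np.sin(a),0]);z=np.array([0,0,-1.]);x=np.cross(y,z)
    t=(R0.inv()*R.from_matrix(np.stack([x,y,z],1))).as_rotvec(degrees=True)
    return d.round(2),t.round(2)
E
python3 - <<'E'
from h import *
from station import env
s=env.get_state()
print(plan(s,[.45,.15,.25],30)); print(plan(s,[.445,-.222,.24],-8.7))
E
```

```text
(array([-3.857e+01, -3.233e+01, -2.000e-02]), array([-1.000e-01,  3.000e-02,  4.282e+01]))
(array([-49.08, -68.02,   1.04]), array([-9.000e-02,  6.000e-02,  8.152e+01]))
```

```bash
python3 -m creep '[[[-3.2,-2.7,0],[0,0,3.6]],[[-6.4,-5.4,0],[0,0,7.2]],[[-9.6,-8.1,0],[0,0,10.8]],[[-12.8,-10.8,0],[0,0,14.4]],[[-16,-13.5,0],[0,0,18]],[[-19.2,-16.2,0],[0,0,21.6]],[[-22.4,-18.9,0],[0,0,25.2]],[[-25.6,-21.6,0],[0,0,28.8]],[[-28.8,-24.3,0],[0,0,32.4]],[[-32,-27,0],[0,0,36]],[[-35.2,-29.7,0],[0,0,39.6]],[[-38.4,-32.4,0],[0,0,43]]]' -1
python3 - <<'E'
from h import *
from station import env
s=env.get_state();print(plan(s,[.445,-.222,.24],-8.7))
E
```

```text
t: 1.1
ee_pos: [0.4475, 0.1503, 0.2501]
ee_rot: [-1.579, -2.716, -0.0]
ft_force: [0.8, 1.1, 0.5]
width: 0.997
(array([-32.24, -18.63,   1.01]), array([-0.  , -0.  , 38.34]))
```

```bash
python3 -m creep '[[[-3.2,-1.9,0.1],[0,0,3.8]],[[-6.4,-3.7,0.2],[0,0,7.7]],[[-9.7,-5.6,0.3],[0,0,11.5]],[[-12.9,-7.5,0.4],[0,0,15.3]],[[-16.1,-9.3,0.5],[0,0,19.2]],[[-19.3,-11.2,0.6],[0,0,23]],[[-22.6,-13,0.7],[0,0,26.8]],[[-25.8,-14.9,0.8],[0,0,30.7]],[[-29,-16.8,0.9],[0,0,34.5]],[[-32.2,-18.6,1],[0,0,38.3]],[[-32.2,-18.6,1],[0,0,38.3]],[[-32.2,-18.6,1],[0,0,38.3]]]' -1
python3 - <<'E'
from h import *
from station import env,imaging
s=env.get_state();print(plan(s,[.445,-.222,.145],-8.7))
for n in('scene','top'):
    f=imaging.grab_frame(n);pickle.dump(f,open(f'{n}1.pkl','wb'))
    P=cloud(f);C=f['color']
    if n=='scene': a=cv2.resize(C[180:380,150:310],None,fx=2.5,fy=2.5)
    else: b=cv2.resize(C[190:330,360:520],None,fx=2.5,fy=2.5)
b=np.vstack([b,np.zeros((500-b.shape[0],400,3),np.uint8)])
cv2.imwrite('pics/p1.png',np.hstack([a,b])[:,:,::-1])
E
```

```text
t: 2.1
ee_pos: [0.4451, -0.2211, 0.2396]
ee_rot: [-2.382, -2.046, 0.001]
ft_force: [-0.9, 1.7, -0.6]
width: 0.999
(array([-0.1 ,  0.02,  9.46]), array([-0.08, -0.03,  0.02]))
```

View pics/p1.png

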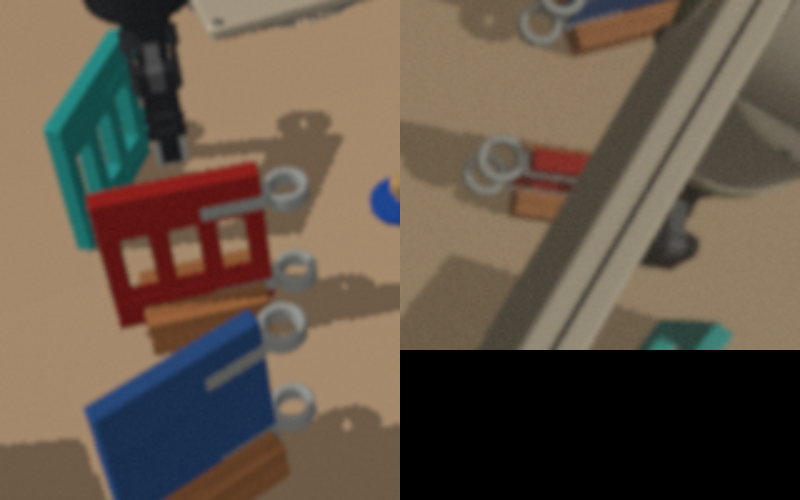

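```bash
cat >> h.py <<'E'
def draw(f,img,c,yaw,color=(255,255,0),z0=None):
    ca,sa=np.cos(yaw),np.sin(yaw);Rz=np.array([[ca,-sa,0],[sa,ca,0],[0,0,1]])
    def L(a,b):
        p=proj(f,c+Rz@np.array(a));q=proj(f,c+Rz@np.array(b))
        cv2.line(img,tuple(int(round(v*16)) for v in p),tuple(int(round(v*16)) for v in q),color,1,cv2.LINE_AA,4)
    X,Y,Z=.008,.065,.075
    for s in(-X,X):
        for a,b in(((-Y,-Z),(Y,-Z)),((Y,-Z),(Y,Z)),((Y,Z),(-Y,Z)),((-Y,Z),(-Y,-Z))): L((s,*a),(s,*b))
    for zz in(-.065,-.049,.035,.051):
        t=np.linspace(0,2*np.pi,25)
        for i in range(24): L((.018*np.cos(t[i]),.085+.018*np.sin(t[i]),zz),(.018*np.cos(t[i+1]),.085+.018*np.sin(t[i+1]),zz))
E
python3 - <<'E'
from h import *
f=pickle.load(open('scene0.pkl','rb'));g=pickle.load(open('top0.pkl','rb'))
k=pickle.load(open('scene1.pkl','rb'))
up=lambda f:dict(f,fx=f['fx']*3,fy=f['fy']*3,cx=f['cx']*3,cy=f['cy']*3)
o=[]
for F,(y0,y1,x0,x1) in((f,(230,330,170,290)),(g,(220,320,380,500))):
    im=cv2.resize(F['color'],None,fx=3,fy=3,interpolation=3)
    draw(up(F),im,np.array([.445,-.222,.09]),-.153)
    o.append(im[y0*3:y1*3,x0*3:x1*3])
cv2.imwrite('pics/m0.png',np.hstack(o)[:,:,::-1])
for d in(-.042,.042): print(proj(k,[.445+d*.988,-.222-d*.152,.225]))
E
```

```text
(np.float64(212.8287638484257), np.float64(214.41337444518726))
(np.float64(218.9037683068998), np.float64(245.5884817493536))
```

View pics/m0.png

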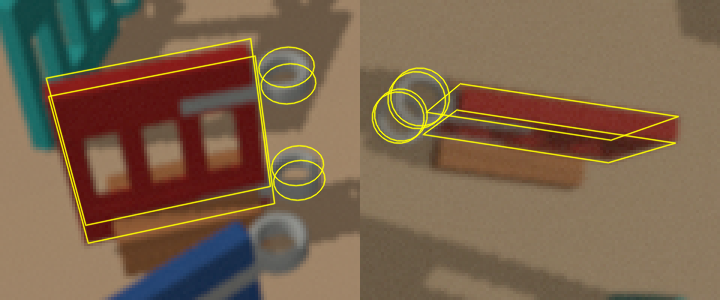

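```bash
python3 -m creep '[[[0,0,3],[0,0,0]],[[0,0,6],[0,0,0]],[[0,0,8],[0,0,0]],[[0,0,9.4],[0,0,0]],[[0,0,9.4],[0,0,0]],[[0,0,9.4],[0,0,0]]]' -1
python3 -m creep '[[[0,0,0],[0,0,0]],[[0,0,0],[0,0,0]],[[0,0,0],[0,0,0]],[[0,0,0],[0,0,0]],[[0,0,0],[0,0,0]],[[0,0,0],[0,0,0]],[[0,0,0],[0,0,0]],[[0,0,0],[0,0,0]],[[0,0,0],[0,0,0]],[[0,0,0],[0,0,0]]]' 1 60
```

```text
t: 2.7
ee_pos: [0.4456, -0.2179, 0.1459]
ee_rot: [-2.376, -2.053, 0.001]
ft_force: [0.3, 0.4, 1.3]
width: 1.004
t: 3.53
ee_pos: [0.4461, -0.2198, 0.1469]
ee_rot: [2.379, 2.05, 0.0]
ft_force: [-0.9, -0.1, 4.7]
width: 0.176
```

```bash
python3 -m creep '[[[0,0,0],[0,0,0]],[[0,0,0],[0,0,0]],[[0,0,-1],[0,0,0]],[[0,0,-2],[0,0,0]],[[0,0,-3],[0,0,0]],[[0,0,-5],[0,0,0]],[[0,0,-7],[0,0,0]],[[0,0,-9],[0,0,0]],[[0,0,-11],[0,0,0]],[[0,0,-12],[0,0,0]],[[0,0,-12],[0,0,0]]]' 1 100
python3 - <<'E'
from h import *
from station import env,imaging
up=lambda f:dict(f,fx=f['fx']*3,fy=f['fy']*3,cx=f['cx']*3,cy=f['cy']*3)
s=env.get_state();print(s['ee_pos'],s['width'],s['torque'])
o=[]
for n in('scene','top'):
    f=imaging.grab_frame(n);pickle.dump(f,open(f'{n}2.pkl','wb'))
    im=cv2.resize(f['color'],None,fx=3,fy=3,interpolation=3)
    c=s['ee_pos']+[0,-.003,-.056];draw(up(f),im,c,-.153)
    u,v=proj(f,c);u,v=int(u)-66,int(v)-70
    o.append(im[v*3:v*3+450,u*3:u*3+400])
cv2.imwrite('pics/m2.png',np.hstack(o)[:,:,::-1])
E
```

```text
t: 4.45
ee_pos: [0.447, -0.2203, 0.2699]
ee_rot: [2.376, 2.048, 0.002]
ft_force: [0.1, -0.5, -2.8]
width: 0.178
[ 0.44702773 -0.22028548  0.26988794] 0.1782076058045921 [-0.0129668   0.02195785 -0.03888899]
```

View pics/m2.png

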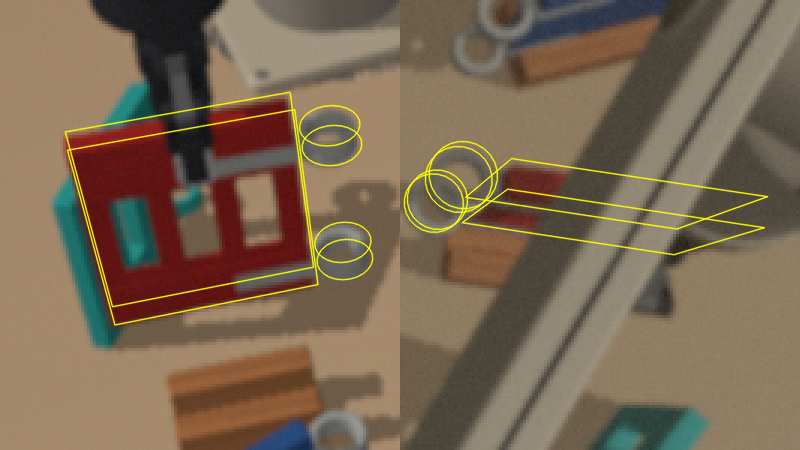

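The gate is held, and the model overlay matches to about 2 mm. Next I locate the hinge by overlaying a model of the pins and post.

```bash
cat >> h.py <<'E'
def drawh(f,img,h,yaw,color=(255,0,255)):
    ca,sa=np.cos(yaw),np.sin(yaw);Rz=np.array([[ca,-sa,0],[sa,ca,0],[0,0,1]])
    def L(a,b):
        p=proj(f,h+Rz@np.array(a));q=proj(f,h+Rz@np.array(b))
        cv2.line(img,tuple(int(round(v*16)) for v in p),tuple(int(round(v*16)) for v in q),color,1,cv2.LINE_AA,4)
    t=np.linspace(0,2*np.pi,25)
    for zz in(0,.1):
        for r,dz in((.009,0),(.003,.028)):
            for i in range(24): L((r*np.cos(t[i]),r*np.sin(t[i]),zz+dz),(r*np.cos(t[i+1]),r*np.sin(t[i+1]),zz+dz))
    c=[(-.014,.02),(.014,.02),(.014,.048),(-.014,.048)]
    for i in range(4): L((*c[i],.12),(*c[(i+1)%4],.12)); L((*c[i],.12),(*c[i],-.03))
E
python3 - <<'E'
from h import *
f=pickle.load(open('scene0.pkl','rb'));g=pickle.load(open('top0.pkl','rb'))
# green base orientation from top
for F in(f,g):
    C=F['color'].astype(int);P=cloud(F)
    m=((C[...,1]>C[...,0]+15)&(C[...,1]>C[...,2]+4)&(P[...,2]<.03)&(P[...,0]>.4)&(P[...,0]<.7)&(P[...,1]>-.0)&(P[...,1]<.4)).astype(np.uint8)
    n,l,st,_=cv2.connectedComponentsWithStats(m);i=1+st[1:,4].argmax()
    q=P[(l==i)][:,:2];print(st[i],cv2.minAreaRect((q*1000).astype(np.float32)))
    q=P[(P[...,2]>.161)&(P[...,0]>.4)&(P[...,1]>.1)&(P[...,0]<.6)&(P[...,1]<.4)&(C[...,0]>130)]
    _,lab,cen=cv2.kmeans(q[:,:2].astype(np.float32),2,None,(3,50,1e-5),5,2) ;print(cen,len(q))
    ys=P[(P[...,2]>.15)&(C[...,0]-C[...,2]>60)&(P[...,0]>.5)&(P[...,0]<.6)&(P[...,1]<.243)&(P[...,1]>.2)];print('pin',len(ys),ys.mean(0))
E
```

```text
[ 353  240  150   92 5611] ((554.0628662109375, 197.73147583007812), (119.62825775146484, 339.018798828125), 10.55446720123291)
[[0.5408454  0.2606916 ]
 [0.5475967  0.22609924]] 161
pin 72 [0.54887358 0.22548227 0.15966423]
[ 159  178  156   80 6383] ((550.5845947265625, 202.17955017089844), (118.03955078125, 336.40301513671875), 10.885464668273926)
[[0.5378087  0.26888826]
 [0.5402462  0.2549778 ]] 193
pin 42 [0.54283799 0.227205   0.16111131]
```

```bash
cat > dh.py <<'E'
from h import *
import sys
h=np.array([float(sys.argv[1]),float(sys.argv[2]),.045]);yaw=float(sys.argv[3])
o=[]
for n in('scene0','top0'):
    F=pickle.load(open(n+'.pkl','rb'));k=7
    up=dict(F,fx=F['fx']*k,fy=F['fy']*k,cx=F['cx']*k+3,cy=F['cy']*k+3)
    x0,y0=(428,190) if 's' in n else (170,185)
    im=cv2.resize(F['color'],None,fx=k,fy=k,interpolation=3)
    drawh(up,im,h,yaw);o.append(im[y0*k:y0*k+560,x0*k:x0*k+390])
cv2.imwrite(sys.argv[4],np.hstack(o)[:,:,::-1])
E
python3 dh.py .546 .226 .187 pics/h0.png
```

```text
(no output)
```

View pics/h0.png

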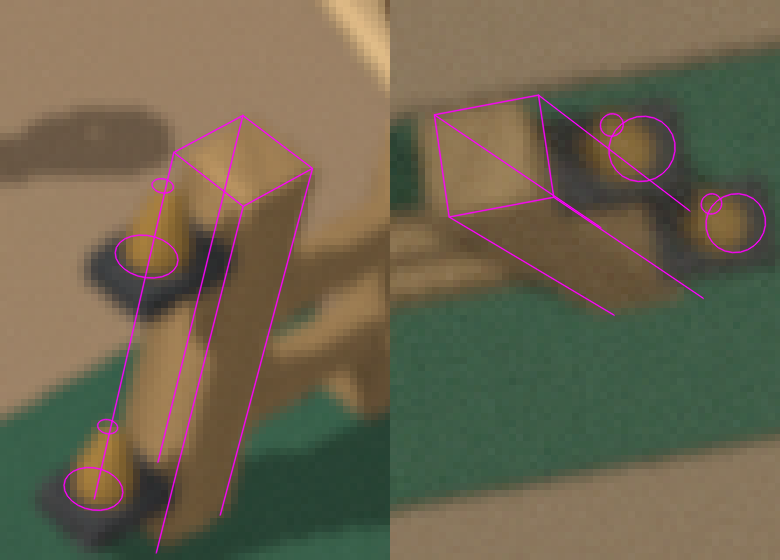

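```bash
python3 dh.py .546 .2295 .187 pics/h1.png
```

```text
(no output)
```

View pics/h1.png

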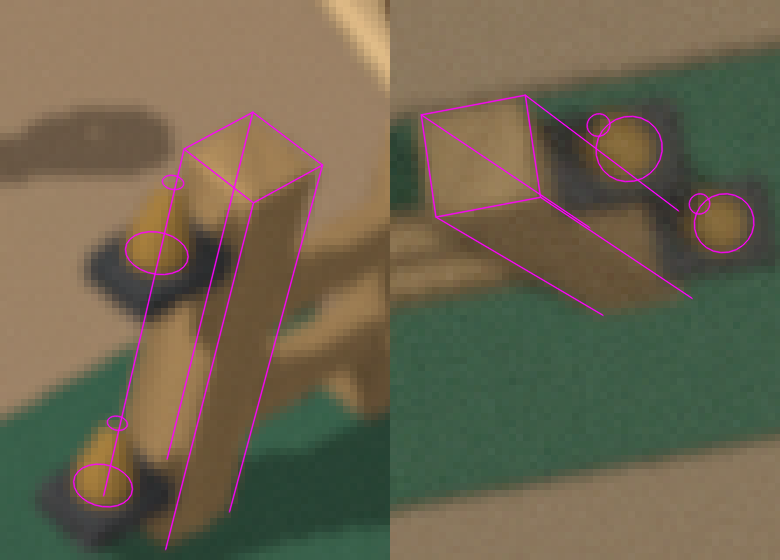

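```bash
python3 - <<'E'
from h import *
from station import env
s=env.get_state();print(plan(s,[.575,.079,.25],10.7))
E
```

```text
(array([31.43,  8.38,  1.61]), array([  0.  ,   0.  , -19.18]))
```

```bash
python3 -m creep '[[[2,0.5,0],[0,0,-1]],[[5,1.3,0],[0,0,-3]],[[8.5,2.2,0],[0,0,-5]],[[12,3.2,0],[0,0,-7]],[[15.5,4.1,0],[0,0,-9]],[[19,5,0],[0,0,-11]],[[22.5,6,0],[0,0,-13]],[[26,6.9,0.5],[0,0,-15.5]],[[29,7.7,1],[0,0,-17.5]],[[31,8.2,1.5],[0,0,-19]],[[31.4,8.4,1.6],[0,0,-19.2]],[[31.4,8.4,1.6],[0,0,-19.2]]]' 1 100
cat > look.py <<'E'
from h import *
from station import env,imaging
import sys
off=np.array([float(v) for v in sys.argv[2:6]])  # gate centre rel TCP in gate axes, + yaw trim
s=env.get_state();Rm=R.from_rotvec(s['ee_rot']).as_matrix()
print('tcp',s['ee_pos'].round(4),'z',Rm[:,2].round(3),'yang',np.rad2deg(np.arctan2(Rm[1,1],Rm[0,1])).round(2),'F',s['ft_force'].round(1),'w',s['width'],'t',s['t'])
yaw=np.arctan2(Rm[1,1],Rm[0,1])+off[3];ca,sa=np.cos(yaw),np.sin(yaw)
Rz=np.array([[ca,-sa,0],[sa,ca,0],[0,0,1]]);c=s['ee_pos']+Rz@off[:3]
print('socket',c+Rz@[0,.085,-.065])
h=np.array([.547,.2295,.045]);o=[]
for n in('scene','top'):
    F=imaging.grab_frame(n);pickle.dump(F,open(n+sys.argv[1]+'.pkl','wb'));k=4
    up=dict(F,fx=F['fx']*k,fy=F['fy']*k,cx=F['cx']*k+1.5,cy=F['cy']*k+1.5)
    im=cv2.resize(F['color'],None,fx=k,fy=k,interpolation=3)
    drawh(up,im,h,.187);draw(up,im,c,yaw)
    u,v=proj(F,(c+h+[0,0,.05])/2);x0,y0=int(u)-48,int(v)-68
    o.append(im[y0*k:y0*k+540,x0*k:x0*k+390])
cv2.imwrite(f'pics/l{sys.argv[1]}.png',np.hstack(o)[:,:,::-1])
E
python3 look.py 3 0 -.002 -.057 0
```

```text
t: 5.55
ee_pos: [0.5742, 0.0799, 0.2474]
ee_rot: [-1.999, -2.419, 0.005]
ft_force: [0.1, -0.4, -1.5]
width: 0.178
tcp [0.5742 0.0799 0.2474] z [-0.005 -0.    -1.   ] yang 10.85 F [ 0.1 -0.4 -1.5] w 0.17758028671314507 t 5.55
socket [0.55857369 0.16144645 0.12539499]
```

View pics/l3.png

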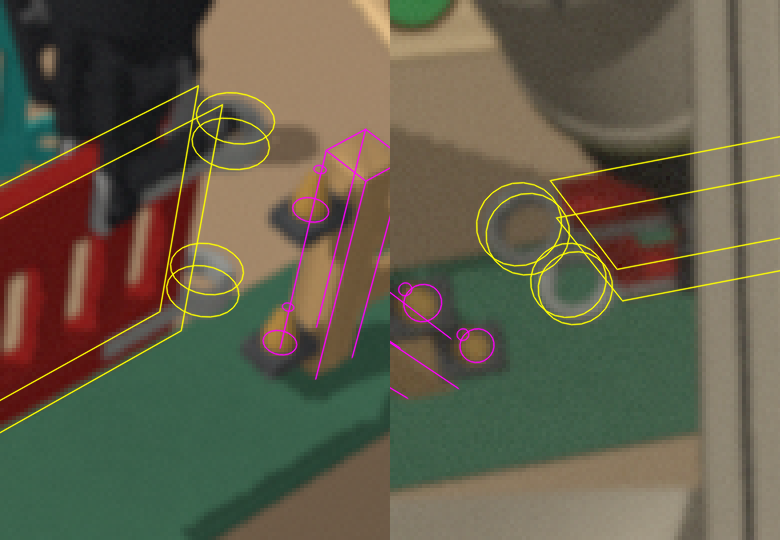

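```bash
python3 -m creep '[[[0.5,0,1],[0,0,0]],[[1,0,2],[0,0,0]],[[2,0,3],[0,0,0]],[[2.5,0,3.5],[0,0,0]],[[2.5,0,3.5],[0,0,0]],[[2.5,0,3.5],[0,0,0]]]' 1 100
python3 look.py 4 0 -.002 -.057 0
```

```text
t: 6.15
ee_pos: [0.5699, 0.1036, 0.2145]
ee_rot: [-2.003, -2.419, 0.002]
ft_force: [0.3, -0.2, -2.0]
width: 0.175
tcp [0.5699 0.1036 0.2145] z [-0.001 -0.    -1.   ] yang 10.77 F [ 0.3 -0.2 -2. ] w 0.1750738107361984 t 6.15
socket [0.55442405 0.18510304 0.09252875]
```

View pics/l4.png

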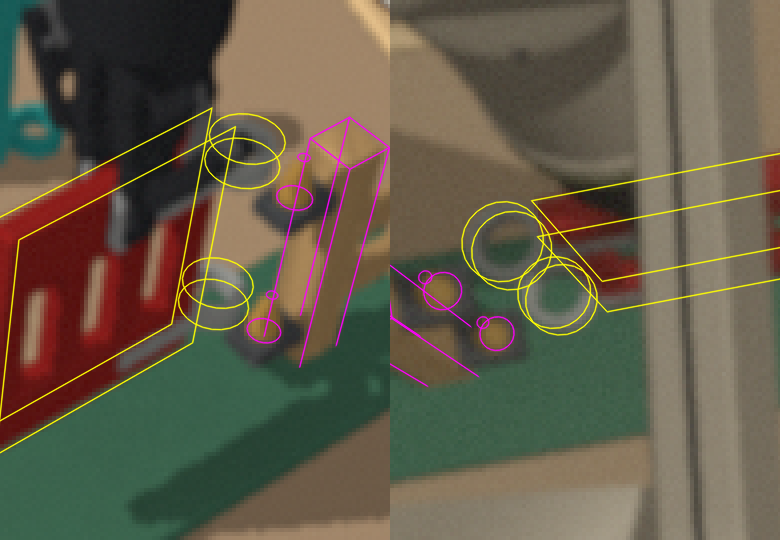

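```bash
cat > zoom.py <<'E'
from h import *
import sys
# zoom.py tag cx cy cz yaw hx hy : model overlay on rings
tag=sys.argv[1];c=np.array([float(v) for v in sys.argv[2:5]]);yaw=float(sys.argv[5]);h=np.array([float(sys.argv[6]),float(sys.argv[7]),.045])
o=[]
for n in('scene','top'):
    F=pickle.load(open(n+tag+'.pkl','rb'));k=8
    up=dict(F,fx=F['fx']*k,fy=F['fy']*k,cx=F['cx']*k+3.5,cy=F['cy']*k+3.5)
    im=cv2.resize(F['color'],None,fx=k,fy=k,interpolation=3)
    im=cv2.convertScaleAbs(im,alpha=1.5)
    drawh(up,im,h,.187);draw(up,im,c,yaw)
    e=c+[-np.sin(yaw)*.085,np.cos(yaw)*.085,0]
    u,v=proj(F,(e+h+[0,0,.06])/2);x0,y0=int(u)-24,int(v)-37
    o.append(im[y0*k:y0*k+600,x0*k:x0*k+395])
cv2.imwrite(f'pics/z{tag}{sys.argv[8]}.png',np.hstack(o)[:,:,::-1])
E
python3 - <<'E'
import numpy as np
yaw=np.deg2rad(10.77);print(np.array([.5699,.1036,.2145])+np.array([.002*np.sin(yaw),-.002*np.cos(yaw),-.057]),yaw)
E
python3 zoom.py 4 .5703 .1016 .1575 .188 .547 .2295 a
```

```text
[0.57027373 0.10163523 0.1575    ] 0.18797196043978928
```

View pics/z4a.png

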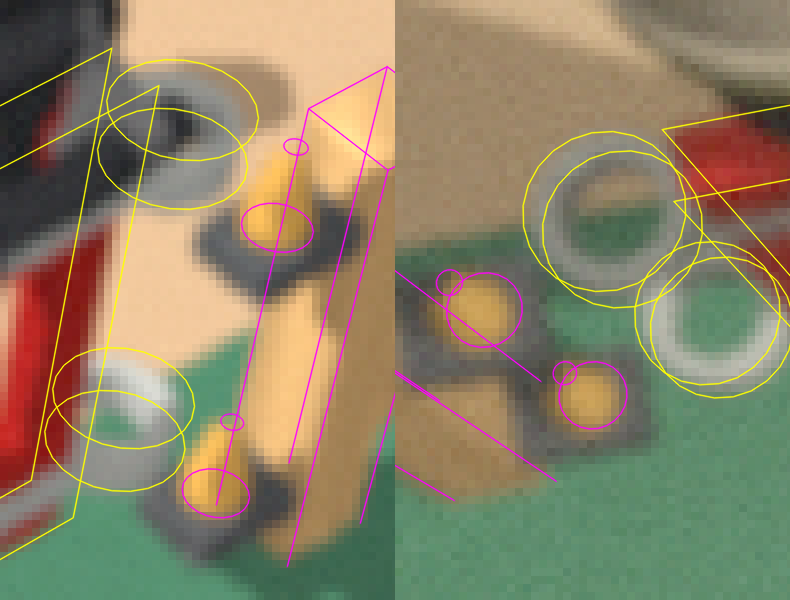

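```bash
python3 -m creep '[[[0.5,0.1,0],[0,0,0]],[[1.3,0.2,0],[0,0,0]],[[2.1,0.2,0.1],[0,0,0]],[[2.9,0.2,0.2],[0,0,0]],[[3.7,0.2,0.2],[0,0,0]],[[4.3,0.2,0.2],[0,0,0]],[[4.5,0.2,0.2],[0,0,0]],[[4.5,0.2,0.2],[0,0,0]],[[4.5,0.2,0.2],[0,0,0]]]' 1 100
python3 look.py 5 0 -.002 -.057 0
python3 - <<'E'
from h import *
from station import env
s=env.get_state();yaw=.188;c=s['ee_pos']+np.array([.002*np.sin(yaw),-.002*np.cos(yaw),-.057]);print(c)
import subprocess;subprocess.run(['python3','zoom.py','5',*map(str,c),'.188','.548','.230','a'])
E
```

```text
t: 7.0
ee_pos: [0.5641, 0.1479, 0.2133]
ee_rot: [2.003, 2.42, -0.0]
ft_force: [-0.4, 1.2, -1.9]
width: 0.175
tcp [0.5641 0.1479 0.2133] z [ 0. -0. -1.] yang 10.75 F [-0.4  1.2 -1.9] w 0.17543722185635738 t 7.0
socket [0.54863925 0.2294544  0.09129857]
[0.56458773 0.14556529 0.15630906]
```

View pics/z5a.png

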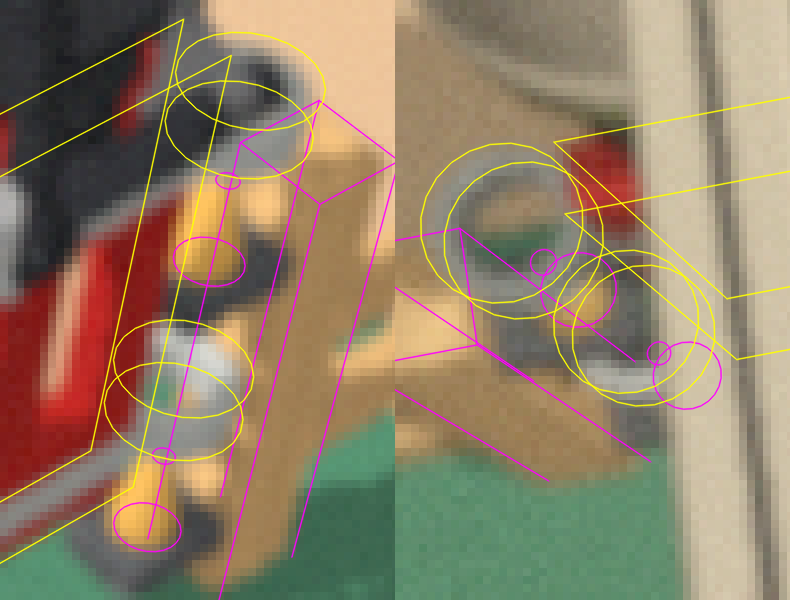

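The eyes sit above the pins within about 1–2 mm. I'll nudge 1 mm and lower in stages, checking the force.

```bash
python3 -m creep '[[[0.1,0,0.2],[0,0,0]],[[0.1,0,0.6],[0,0,0]],[[0.1,0,1],[0,0,0]],[[0.1,0,1.4],[0,0,0]],[[0.1,0,1.8],[0,0,0]],[[0.1,0,2.2],[0,0,0]],[[0.1,0,2.5],[0,0,0]],[[0.1,0,2.8],[0,0,0]],[[0.1,0,2.8],[0,0,0]],[[0.1,0,2.8],[0,0,0]]]' 1 100
python3 look.py 6 0 -.003 -.057 0
python3 - <<'E'
from h import *
from station import env
s=env.get_state();yaw=.188;c=s['ee_pos']+np.array([.003*np.sin(yaw),-.003*np.cos(yaw),-.057]);print(c)
import subprocess;subprocess.run(['python3','zoom.py','6',*map(str,c),'.188','.548','.230','a'])
E
```

```text
t: 7.93
ee_pos: [0.5638, 0.1488, 0.1851]
ee_rot: [-2.004, -2.419, 0.001]
ft_force: [0.2, -0.4, -2.7]
width: 0.175
tcp [0.5638 0.1488 0.1851] z [-0. -0. -1.] yang 10.73 F [ 0.2 -0.4 -2.7] w 0.1749344388684057 t 7.9333
socket [0.54855775 0.22934952 0.06305713]
[0.56467009 0.14588496 0.12858552]
```

View pics/z6a.png

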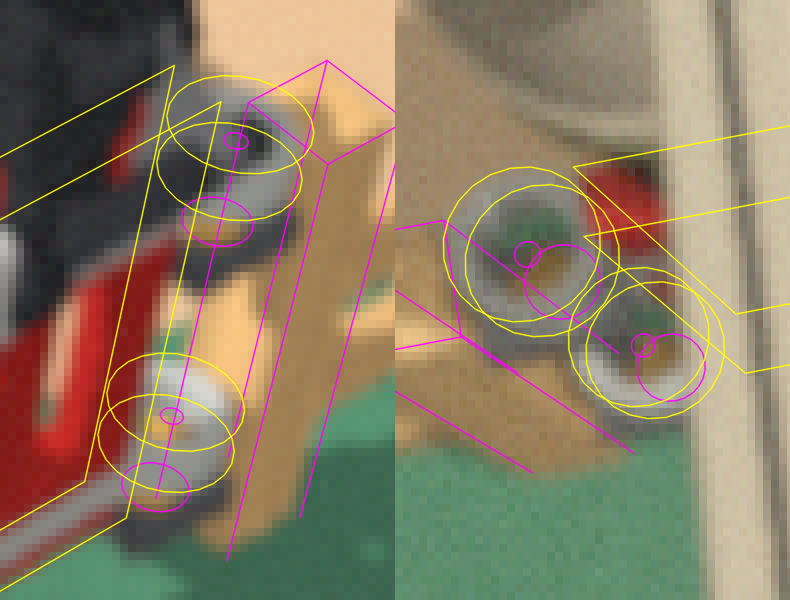

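Both pin tips are inside the eyes, at (235,140) and (170,415) in the scene crop, with no contact force. I'll keep lowering.

```bash
python3 -m creep '[[[0,0,0.2],[0,0,0]],[[0,0,0.4],[0,0,0]],[[0,0,0.6],[0,0,0]],[[0,0,0.8],[0,0,0]],[[0,0,1],[0,0,0]],[[0,0,1.2],[0,0,0]],[[0,0,1.2],[0,0,0]]]' 1 100
python3 -m creep '[[[0,0,0.1],[0,0,0]],[[0,0,0.2],[0,0,0]],[[0,0,0.3],[0,0,0]],[[0,0,0.3],[0,0,0]]]' 1 100
```

```text
t: 8.62
ee_pos: [0.5635, 0.1489, 0.1726]
ee_rot: [-2.003, -2.419, 0.001]
ft_force: [-0.4, 0.0, -2.9]
width: 0.172
t: 8.95
ee_pos: [0.5638, 0.149, 0.1701]
ee_rot: [-2.004, -2.419, -0.0]
ft_force: [-1.8, 2.3, -0.3]
width: 0.173
```

```bash
python3 -m creep '[[[0,0,0.1],[0,0,0]],[[0,0,0.2],[0,0,0]],[[0,0,0.2],[0,0,0]]]' 1 100
python3 look.py 7 0 -.003 -.057 0
python3 - <<'E'
from h import *
from station import env
s=env.get_state();yaw=.188;c=s['ee_pos']+np.array([.003*np.sin(yaw),-.003*np.cos(yaw),-.057]);print(c)
import subprocess;subprocess.run(['python3','zoom.py','7',*map(str,c),'.188','.548','.230','a'])
E
```

```text
t: 9.2
ee_pos: [0.5638, 0.149, 0.1681]
ee_rot: [-2.004, -2.419, -0.0]
ft_force: [-2.9, 3.2, -1.0]
width: 0.178
tcp [0.5638 0.149  0.1681] z [-0.  0. -1.] yang 10.73 F [-2.9  3.2 -1. ] w 0.17844926366153804 t 9.2
socket [0.54851264 0.22958801 0.0461321 ]
[0.56434387 0.14607608 0.11117304]
```

View pics/z7a.png

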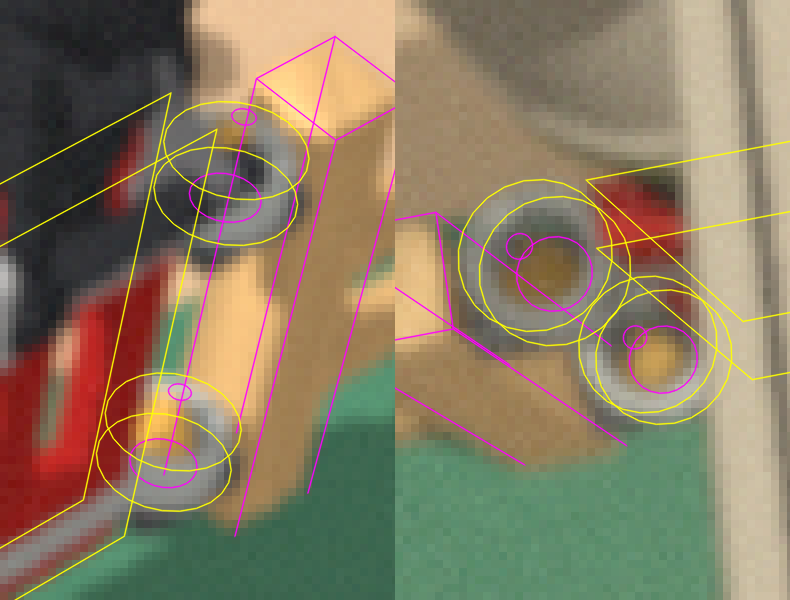

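Pins fill both eyes. There is a light side force of about 4 N, so I'll relieve it by about 1 mm and settle down until the eye seats on the bracket.

```bash
python3 -m creep '[[[0.1,-0.1,0],[0,0,0]],[[0.1,-0.1,0.1],[0,0,0]],[[0.1,-0.1,0.2],[0,0,0]],[[0.1,-0.1,0.2],[0,0,0]]]' 1 100
python3 -m creep '[[[0,0,0.1],[0,0,0]],[[0,0,0.2],[0,0,0]],[[0,0,0.2],[0,0,0]]]' 1 100
```

```text
t: 9.63
ee_pos: [0.5633, 0.1492, 0.1669]
ee_rot: [2.004, 2.418, 0.001]
ft_force: [-0.4, -1.7, 2.3]
width: 0.175
t: 9.88
ee_pos: [0.5637, 0.1492, 0.1665]
ee_rot: [2.003, 2.418, 0.002]
ft_force: [-3.8, -3.0, 11.6]
width: 0.176
```

Contact is rising vertically (11.6 N) with TCP z steady at 0.1666, which matches home. I'll hold, ease off, open and check.

```bash
python3 -m creep '[[[0,0,-0.1],[0,0,0]],[[0,0,-0.1],[0,0,0]],[[0,0,-0.1],[0,0,0]],[[0,0,-0.1],[0,0,0]]]' 1 60
python3 -m creep '[[[0,0,0],[0,0,0]],[[0,0,0],[0,0,0]],[[0,0,0],[0,0,0]],[[0,0,0],[0,0,0]],[[0,0,0],[0,0,0]],[[0,0,0],[0,0,0]],[[0,0,0],[0,0,0]],[[0,0,0],[0,0,0]],[[0,0,0],[0,0,0]],[[0,0,0],[0,0,0]]]' -1
python3 look.py 8 0 -.003 -.057 0
```

```text
t: 10.22
ee_pos: [0.5636, 0.1494, 0.1667]
ee_rot: [2.003, 2.418, 0.002]
ft_force: [-2.3, -1.8, 8.0]
width: 0.174
t: 11.05
ee_pos: [0.5628, 0.1496, 0.1653]
ee_rot: [2.004, 2.419, -0.0]
ft_force: [0.4, 0.4, 0.4]
width: 0.996
tcp [0.5628 0.1496 0.1653] z [-0. -0. -1.] yang 10.72 F [0.4 0.4 0.4] w 0.996143413391075 t 11.05
socket [0.5475115  0.23013791 0.04327668]
```

View pics/l8.png

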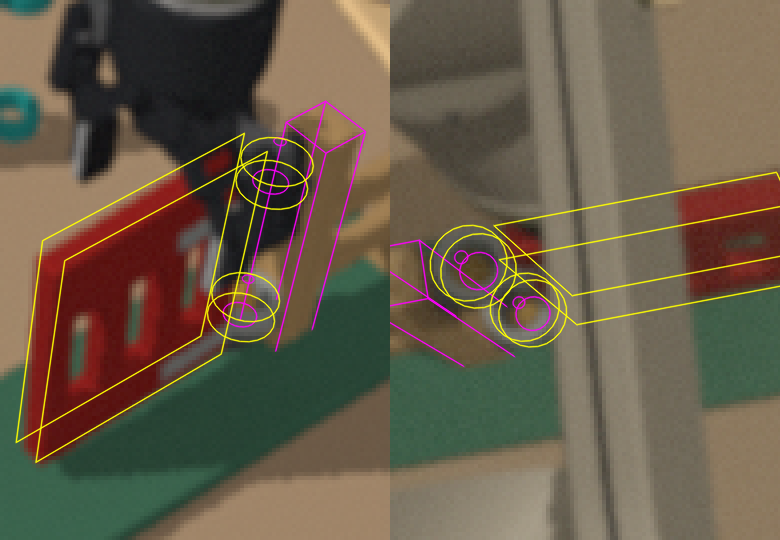

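Released, and the gate stays hanging. I'll retreat straight up and check with a clear view.

```bash
python3 -m creep '[[[0,0,-1],[0,0,0]],[[0,0,-3],[0,0,0]],[[0,0,-6],[0,0,0]],[[0,0,-9],[0,0,0]],[[0,0,-12],[0,0,0]],[[-4,0,-13],[0,0,0]],[[-8,0,-13],[0,0,0]],[[-12,0,-13],[0,0,0]],[[-16,0,-13],[0,0,0]],[[-20,0,-13],[0,0,0]],[[-22,0,-13],[0,0,0]],[[-22,0,-13],[0,0,0]]]' -1
python3 - <<'E'
from h import *
from station import env,imaging
yaw=.187;h=np.array([.548,.230,.045]);c=h+np.array([.085*np.sin(yaw),-.085*np.cos(yaw),.065]);o=[]
for n in('scene','top'):
    F=imaging.grab_frame(n);pickle.dump(F,open(n+'9.pkl','wb'));k=4
    up=dict(F,fx=F['fx']*k,fy=F['fy']*k,cx=F['cx']*k+1.5,cy=F['cy']*k+1.5)
    im=cv2.resize(F['color'],None,fx=k,fy=k,interpolation=3);draw(up,im,c,yaw)
    u,v=proj(F,c);x0,y0=int(u)-48,int(v)-68
    o.append(im[y0*k:y0*k+540,x0*k:x0*k+390])
    P=cloud(F);C=F['color'].astype(int);P0=cloud(pickle.load(open(n+'0.pkl','rb')))
    m=(C[...,0]>80)&(C[...,1]<50)&(C[...,2]<50)&(P[...,0]>.5)&(P[...,0]<.62)&(P[...,1]>.05)&(P[...,1]<.25)&(P[...,2]>.05)
    print(n,m.sum(),np.nanmin(P[m],0),np.nanmax(P[m],0))
    m=(C[...,2]>80)&(C[...,0]<60)&(C[...,1]<80)&(P[...,2]>.155)&(P[...,1]<-.1)&(P[...,1]>-.45);print('blue',P[m].mean(0))
cv2.imwrite('pics/l9.png',np.hstack(o)[:,:,::-1])
F=pickle.load(open('scene9.pkl','rb'));cv2.imwrite('pics/s9.png',F['color'][:,:,::-1])
E
```

```text
t: 12.15
ee_pos: [0.6039, -0.0713, 0.2959]
ee_rot: [2.009, 2.413, -0.002]
ft_force: [-0.1, -0.3, -0.6]
width: 1.0
scene 2008 [0.54833139 0.07587586 0.05002157] [0.58583541 0.21005906 0.18665831]
blue [ 0.6086107  -0.27305048  0.16429563]
top 778 [0.54372881 0.11972718 0.05091875] [0.57305076 0.20902216 0.18699513]
blue [ 0.60528985 -0.27971088  0.1641574 ]
```

View pics/l9.png

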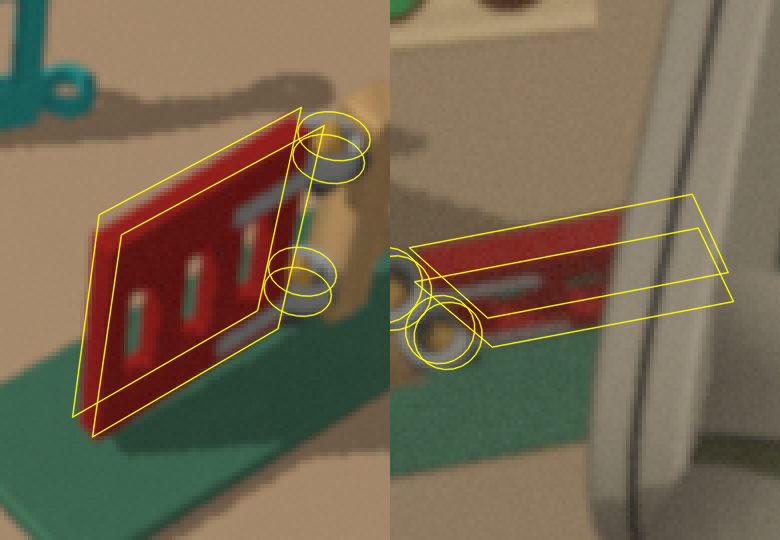

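View pics/s9.png

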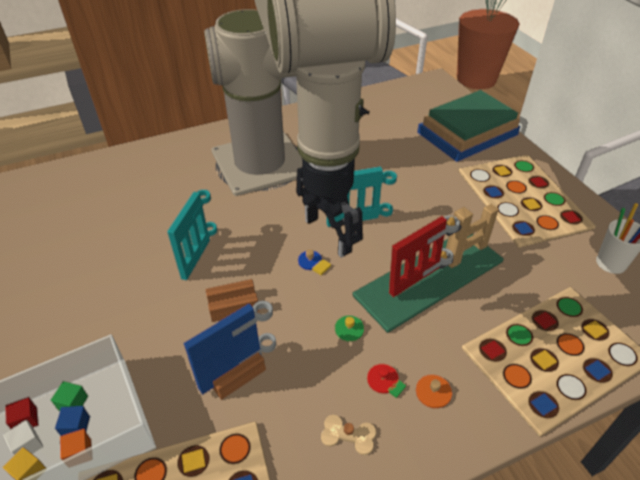

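The red gate hangs upright on both pins with its top at z ≈ 0.186 (0.185 expected). The blue gate is unchanged and the arm is clear.

```bash
python3 -m creep '[[[0,0,0],[0,0,0]],[[0,0,0],[0,0,0]],[[0,0,0],[0,0,0]]]' -1; python3 -c "
from station import workorder
print(workorder.sign_off())"
```

```text
t: 12.5
ee_pos: [0.6037, -0.0652, 0.2956]
ee_rot: [2.002, 2.421, 0.0]
ft_force: [0.4, 0.1, -0.5]
width: 0.996
the job is handed in; nothing more can be done
None
```

The red gate is back on the gatepost. I took it out of its stand, lowered both eyes over the pins while holding it until they seated, then let go and moved the arm clear. The job was handed in at 12.5 s; no verdict is reported.

- **Force and seating:** while the gate was held on the pins, the vertical force rose to about 12 N with side forces under 5 N. The TCP height then matched the home position.
- **After release:** the gate hangs upright and in line with the fence. Its top measures 0.187 m, against 0.185 m expected.
- **Blue gate:** it measures within about 1 mm of its starting position in the scene camera. The top view gave a shift of about 12 mm, probably because the arm hid part of the gate. I trust the scene value, and both are inside the 30 mm limit.
- **Disagreement:** the two cameras differed by about 2–3 mm in x on the hinge position, so I used a value in between.

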